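# Deburr the wide column sleeve

## Task

Two cut steel column sleeves stand in ring bases. Take the deburring tool by its handle out of its stand, lower its head into the mouth of the wider sleeve and run it slowly and gently once right round the inner edge, pressed lightly outward with steady contact: begin on the side nearest the robot, go clockwise as seen from above (near, left, far, right) and come back to where you began. Then lift it out and set the tool back upright in its stand, fully down, and let go; the narrower sleeve is finished and must not be touched with the tool.

Things in the scene. Friction and masses are not known exactly. Their poses are not given: they have to be found in the camera images.
- deburring_tool: Upright deburring tool, 0.2 kg. Origin mid-head (shaft straight), z up the tool, x and y square to the handle. Along z, mm: steel head 12 across -12 to 12; shaft 8 across; collar 44 across 50 to 56; black square handle 26 x 26, 56 to 124; cap top 127. Sprung shaft: pivots any way at z 48, 0.45 N per mm at the head, 18 mm at most; carry the origin 4 to 9 mm beyond first contact (2 to 4 N).
- wide_sleeve: Wider of two fixed upright open steel tubes: bore 76 mm, outside 86, rim 70 above the bench, floor 6; grey ring base 112 across, 20 high, three thumbscrews. Origin on the bench at its axis; z up, x away from the robot, y left, within 9 degrees. Contact begins with the tool axis 32 mm off the tube axis. Keep the tool's origin 0 to 20 mm below the rim (10 is good), tool within 20 degrees of upright.
- narrow_sleeve: The narrower tube, already finished, same height and make, fixed: bore 48 mm, outside 58, rim 70 above the bench, base 84 across. Origin on the bench at its axis. Which of the two tubes stands left or right varies.
- tool_stand: Fixed tool stand: square aluminium base and top plate 84 x 84 mm on four thin posts, top face 75 mm above the bench (corner screw heads 2.5 more), one through hole 28 across in its middle. Origin on the bench under the hole, z up. The tool hangs in the hole, collar resting on the top face, its origin then 25 mm above the bench.
Not all that is in view belongs to the job. Leave any pink look-alike of the deburring_tool alone.

How it is judged:
On the way, in this order (a step that is already met when the one before it is completed fails the run):
1. the tool's head is inside the wide sleeve's mouth, lowered in from above, clear of the wall (horizontal distance between deburring_tool and wide_sleeve below 0.031 m and z of deburring_tool in the frame of wide_sleeve between 0.01 and 0.074 m), for 0.05 s.
2. the tool's head touches the bore edge on its near side (z of deburring_tool in the frame of wide_sleeve between 0.045 and 0.074 m and contact force between deburring_tool and wide_sleeve above 0.3 N and angle between deburring_tool's own z axis and vertical below 0.35 rad and horizontal distance between deburring_tool and wide_sleeve below 0.048 m and x of deburring_tool in the frame of wide_sleeve below -0.022 m and y of deburring_tool in the frame of wide_sleeve between -0.015 and 0.015 m), for 0.2 s.
3. the head touches the bore edge on its near left side (z of deburring_tool in the frame of wide_sleeve between 0.045 and 0.074 m and contact force between deburring_tool and wide_sleeve above 0.3 N and angle between deburring_tool's own z axis and vertical below 0.35 rad and horizontal distance between deburring_tool and wide_sleeve below 0.048 m and x of deburring_tool in the frame of wide_sleeve below -0.0152 m and y of deburring_tool in the frame of wide_sleeve above 0.0152 m), for 0.2 s.
4. the head touches the bore edge on its left side (z of deburring_tool in the frame of wide_sleeve between 0.045 and 0.074 m and contact force between deburring_tool and wide_sleeve above 0.3 N and angle between deburring_tool's own z axis and vertical below 0.35 rad and horizontal distance between deburring_tool and wide_sleeve below 0.048 m and x of deburring_tool in the frame of wide_sleeve between -0.015 and 0.015 m and y of deburring_tool in the frame of wide_sleeve above 0.022 m), for 0.2 s.
5. the head touches the bore edge on its far left side (z of deburring_tool in the frame of wide_sleeve between 0.045 and 0.074 m and contact force between deburring_tool and wide_sleeve above 0.3 N and angle between deburring_tool's own z axis and vertical below 0.35 rad and horizontal distance between deburring_tool and wide_sleeve below 0.048 m and x of deburring_tool in the frame of wide_sleeve above 0.0152 m and y of deburring_tool in the frame of wide_sleeve above 0.0152 m), for 0.2 s.
6. the head touches the bore edge on its far side (z of deburring_tool in the frame of wide_sleeve between 0.045 and 0.074 m and contact force between deburring_tool and wide_sleeve above 0.3 N and angle between deburring_tool's own z axis and vertical below 0.35 rad and horizontal distance between deburring_tool and wide_sleeve below 0.048 m and x of deburring_tool in the frame of wide_sleeve above 0.022 m and y of deburring_tool in the frame of wide_sleeve between -0.015 and 0.015 m), for 0.2 s.
7. the head touches the bore edge on its far right side (z of deburring_tool in the frame of wide_sleeve between 0.045 and 0.074 m and contact force between deburring_tool and wide_sleeve above 0.3 N and angle between deburring_tool's own z axis and vertical below 0.35 rad and horizontal distance between deburring_tool and wide_sleeve below 0.048 m and x of deburring_tool in the frame of wide_sleeve above 0.0152 m and y of deburring_tool in the frame of wide_sleeve below -0.0152 m), for 0.2 s.
8. the head touches the bore edge on its right side (z of deburring_tool in the frame of wide_sleeve between 0.045 and 0.074 m and contact force between deburring_tool and wide_sleeve above 0.3 N and angle between deburring_tool's own z axis and vertical below 0.35 rad and horizontal distance between deburring_tool and wide_sleeve below 0.048 m and x of deburring_tool in the frame of wide_sleeve between -0.015 and 0.015 m and y of deburring_tool in the frame of wide_sleeve below -0.022 m), for 0.2 s.
9. the head touches the bore edge on its near right side (z of deburring_tool in the frame of wide_sleeve between 0.045 and 0.074 m and contact force between deburring_tool and wide_sleeve above 0.3 N and angle between deburring_tool's own z axis and vertical below 0.35 rad and horizontal distance between deburring_tool and wide_sleeve below 0.048 m and x of deburring_tool in the frame of wide_sleeve below -0.0152 m and y of deburring_tool in the frame of wide_sleeve below -0.0152 m), for 0.2 s.
10. the head touches the bore edge on its near side again: full circle (all of step 2), for 0.2 s.
At the end, for the whole second after the job is handed in: The tool hangs at rest in the stand's hole: its axis within 12 mm of the hole's, its collar down on the top plate (within 5 mm) and upright within 6 degrees (horizontal distance between deburring_tool and tool_stand below 0.012 m and z of deburring_tool in the frame of tool_stand between 0.02 and 0.03 m and angle between deburring_tool's own z axis and vertical below 0.1 rad and linear speed of deburring_tool below 0.03 m/s); the robot touches nothing.
It fails at once if the tool is pressed against the wide sleeve with more than 20 N (contact force between deburring_tool and wide_sleeve above 20 N).
It fails at once if the tool touches the finished narrow sleeve (more than 0.5 N) (contact force between deburring_tool and narrow_sleeve above 0.5 N).
It also fails if it takes over 72 s, if anything falls off the work surface, if the arm or the gripper's body presses on something with over 40 N, if the wrist force passes 120 N, or if a joint passes its speed limit or range.

## Robot

A 6-joint arm with a two-finger parallel gripper is mounted at the origin on a cart in front of the work surface, level with it; the furniture and walls round the work are solid. World frame = base frame: x ahead of the robot, y to its left, z up, the work surface at z = 0. Lengths are in m, angles in rad, forces in N, time in s.
With the tool pointing down it reaches from about 0.35 to 0.775 m from the base axis. Payload 5.5 kg.
Tool frame: the origin (TCP) lies at the very end of the fingers, on their centre line; the grasp point (between the pads) lies 19 mm behind it (grip_point_offset is the distance from the TCP to the grasp point, in m); z points along the fingers, y is the direction in which the jaws open and shut (so a half turn about z gives the same grasp; the last joint's range is limited). The gripper opens to 85 mm and grips with 20 to 120 N. Pads are 22 mm wide; open, the fingers measure 114 mm over their backs; the gripper's body (76 mm by 85 mm) begins 54 mm behind the grasp point. The pads swing forward as they close: fully open they stand 13 mm farther back than shut.
Start: joints at [-1.361, 0.313, 0.046, 1.304, 0, 1.431], TCP at [0.197, -0.54, 0.231] pointing down, gripper open.
Joint ranges: [-2.76, 2.76], [-0.86, 1.69], [-1.03, 1.26], [-2.2, 2.34], [-1.47, 1.5], [-3.14, 3.14]. Speed limits (rad/s): [2.57, 2.57, 3.14, 3.14, 3.14, 3.14].

## Interface

Orientations are given as a unit quaternion [w, x, y, z].
In Python, from workcell import * gives the robot as it stands.
- The arm moves only by the shell command python3 -m crank 'ROWS' [OPENING] [FORCE]. ROWS is a JSON object of lists of equal length, an entry for each row: "travel": the shift along the tool's x, y, z in units of 40 mm (1.0 is 40 mm), a list of three; "turn": the turn about the tool's z in rad. In form: {"travel": [[x, y, z], ...], "turn": [turn, ...]}. A call has 1 to 5 rows; each row is the pose to reach, as a shift and turn from the pose commanded when the call began, along the tool's axes at that moment; what a row does not reach only later rows make up. A row lasts 1/12 s, in which the tool goes at most 41.7 mm and 7.16 degrees, less where a joint would pass 70% of its speed; a pose out of reach is approached as far as the arm can. A call with a gripper value outside its range is refused whole. OPENING is the finger opening in mm, from 0 to 85.4, set as the call begins (- or left out, the last holds). The fingers move at their own pace and stop on an object; FORCE is the grip in N (left out, the last holds). Time passes only in rows, so rows that repeat a pose let the fingers close. It gives the time, the measured TCP pose, the force and the opening at its end, in the units of the state.
- get_state(): the state, without advancing time (a new reading comes with each control period).
- read_camera(name): name is "side" or "top" or "wrist"; returns a dict with "image" (420x560x3 uint8, red, green, blue), "K" (3x3 intrinsics, pixels), "k1" (the pictures are not rectified: a ray, as slopes to the right and down, at radius r is drawn at 1 + k1 r^2 times it, then the intrinsics apply), "R" (3x3) and "t" (3): a world point X has camera coordinates R X + t. Camera axes: x right, y down, z forward; pixel columns grow to the right and rows downward; lengths in m; the calibration is good to about 2 mm. A picture is of the moment at which its call begins. There is no depth.
- hand_in(): hands the job in, once; it reports no verdict.
The state is a dict: "clock": time; "joint_pos": joint angles; "qvel": joint speeds; "tau": joint torques, N m; "tcp_pos": TCP position; "orientation": TCP orientation; "wrist_force": force on the tool from outside, world axes, zero at the start; "ft_torque": the same for the moment, N m; "finger_gap": finger opening in m.
Only numpy, scipy, OpenCV 4.12 (cv2) and the standard library are available. Lean on these libraries where they do the work, as an engineer would, in place of code of your own. Each camera call takes 0.05 s, during which the arm holds its last target. There are 200 camera calls.

## Working session

There is one attempt and no reset: what is moved stays moved. The work goes in short steps, Python scripts to look and compute and a shell command to move; the robot and the scene stay as the last step left them, time stands still between calls to the robot, and variables do not carry over. Pictures are saved under pics/ and viewed, about 8 in all and at most 12, crops included, and the job is handed in when it is done.

```bash
mkdir -p pics; ls
python3 - <<'E'
from workcell import *
import cv2,numpy as np
print(get_state())
for n in ["top","side"]:
    c=read_camera(n); cv2.imwrite(f"pics/{n}0.png",cv2.cvtColor(c["image"],cv2.COLOR_RGB2BGR))
    print(n,c["K"],c["k1"],c["R"],c["t"])
E
```

```text
pics
{'clock': 0.0, 'joint_pos': array([-1.36059560e+00,  3.14016146e-01,  4.49503821e-02,  1.30359402e+00,
        1.16966926e-05,  1.43119688e+00]), 'qvel': array([ 0.00094989,  0.0006837 , -0.00096811, -0.00252418,  0.0010871 ,
        0.00081283]), 'tau': array([ 5.34078008e-04, -4.80631077e+01,  2.98530114e+01,  1.93834200e-02,
       -2.51505662e-04,  4.75811134e-06]), 'tcp_pos': array([ 0.1969429 , -0.53966513,  0.23038822]), 'orientation': array([-9.31352072e-04,  9.84743503e-01,  1.74009671e-01, -2.70389980e-05]), 'wrist_force': array([-0.86421848,  0.25565327, -0.01218715]), 'ft_torque': array([0.00791545, 0.01247415, 0.00712752]), 'finger_gap': 0.08553552947204436}
top [[529.3920224    0.         283.72750362]
 [  0.         529.3920224  203.75500761]
 [  0.           0.           1.        ]] -0.014476809125463336 [[ 0.0269867  -0.99962879 -0.00374047]
 [-0.99468699 -0.02648104 -0.09948136]
 [ 0.09934538  0.00640527 -0.9950324 ]] [0.11827056 0.44879875 0.92863897]
side [[513.50938125   0.         285.4578741 ]
 [  0.         513.50938125 210.43669217]
 [  0.           0.           1.        ]] -0.1472261699935744 [[-0.98879539 -0.14882939  0.01155346]
 [-0.10755883  0.65665255 -0.74648411]
 [ 0.10351217 -0.73936273 -0.66530293]] [ 4.78271442e-01 -1.16171079e-03  1.16537748e+00]
```

View pics/top0.png

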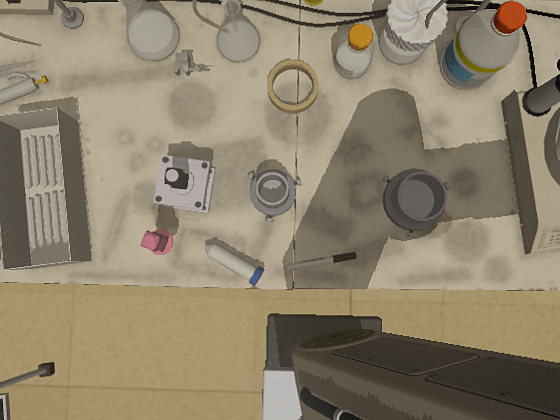

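View pics/side0.png

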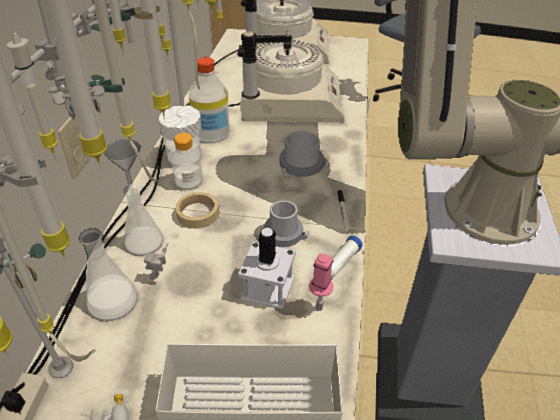

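Candidates in the top view: the black handle in the stand at (176,178) and the pink look-alike at (155,240). The syringe at (235,262) and the marker at (320,262) are unlikely. I choose the black one in the stand. The wide sleeve is at (415,197) and the narrow one at (272,190).

```bash
cat > h.py <<'E'
from workcell import *
import cv2,numpy as np
from scipy.spatial.transform import Rotation as Rn
def ray(c,p):
    n=cv2.undistortPoints(np.array(p,float).reshape(-1,1,2),c["K"],np.array([c["k1"],0,0,0.])).reshape(-1,2)
    d=np.c_[n,np.ones(len(n))]@c["R"]; o=-c["R"].T@c["t"]; return o,d
def onz(c,p,z):
    o,d=ray(c,p); s=(z-o[2])/d[:,2]; return o+d*s[:,None]
def proj(c,X):
    X=np.atleast_2d(X); r=cv2.projectPoints(X.astype(float),cv2.Rodrigues(c["R"])[0],c["t"],c["K"],np.array([c["k1"],0,0,0.]))[0]; return r.reshape(-1,2)
def cross(c1,p1,c2,p2):
    o1,d1=ray(c1,p1);o2,d2=ray(c2,p2);d1=d1[0];d2=d2[0]
    s=np.linalg.lstsq(np.c_[d1,-d2],o2-o1,rcond=None)[0]
    a=o1+s[0]*d1;b=o2+s[1]*d2; return (a+b)/2,np.linalg.norm(a-b)
def tcp():
    s=get_state(); q=s["orientation"]; return s["tcp_pos"],Rn.from_quat([q[1],q[2],q[3],q[0]]).as_matrix()
def rows(target,yaw=None):
    """travel to world target in tool axes/40mm"""
    p,R=tcp(); print("travel",np.round(R.T@(np.array(target)-p)/.04,3),"from",p.round(4),"toolx",R[:,0].round(3),"tooly",R[:,1].round(3))
def save(n,im): cv2.imwrite("pics/"+n,cv2.cvtColor(im,cv2.COLOR_RGB2BGR))
E
python3 - <<'E'
from h import *
c=read_camera("top"); s=read_camera("side"); im=c["image"]
up=lambda im,x,y,w,h,k:cv2.resize(im[y:y+h,x:x+w],None,fx=k,fy=k,interpolation=cv2.INTER_CUBIC)
a=up(im,145,145,80,75,5);b=up(im,375,160,80,75,5)
save("crop1.png",np.vstack([np.hstack([a,b])[:300], ]) if 0 else np.hstack([a,b]))
# rough rays
for n,p,z in [("cap",(174,177),.152),("wide",(414,195),.07),("nar",(273,186),.07),("stand",(184,183),.075)]: print(n,onz(c,p,z).round(4))
save("crop2.png",np.hstack([up(s["image"],230,215,80,90,5),up(s["image"],265,120,80,90,5)]))
# white plate mask
hsv=cv2.cvtColor(im,cv2.COLOR_RGB2HSV); print(im[190,195],im[165,165],im[185,150],im[195,415],im[170,415])
E
```

```text
cap [[0.47   0.3018 0.152 ]]
wide [[ 0.4617 -0.0923  0.07  ]]
nar [[0.4708 0.1491 0.07  ]]
stand [[0.4713 0.301  0.075 ]]
[178 171 169] [175 169 166] [156 144 125] [97 93 88] [73 71 71]
```

View pics/crop1.png

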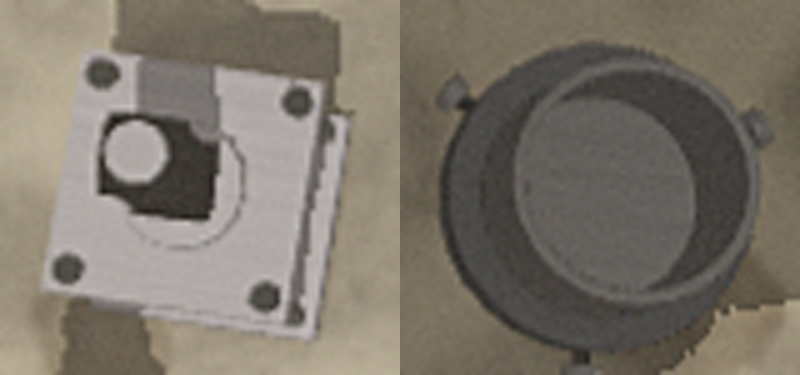

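View pics/crop2.png

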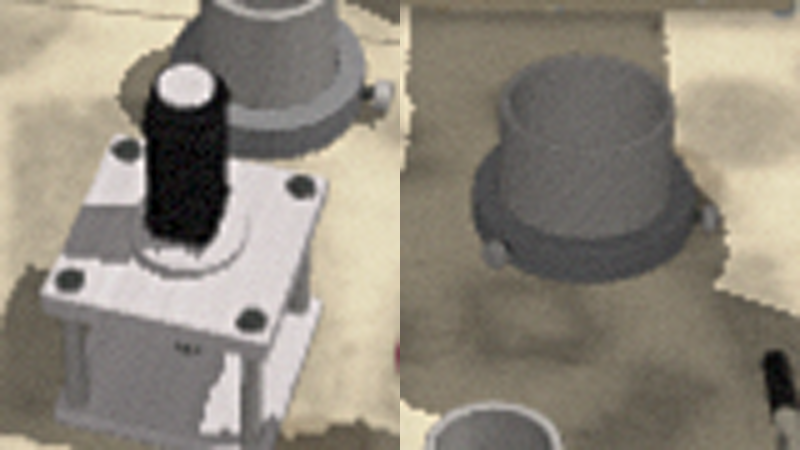

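The stand crop shows the black-handled tool with its cap at about (136,152) and screws at (102,72), (297,102), (67,268) and (265,296). The wide sleeve's outer rim is centred near (637,181) in the top crop, and at about (586,102) in the side crop. I'll triangulate these.

Run:
```python
from h import *
c=read_camera("top"); s=read_camera("side")
f=lambda P,x,y,ox=0:[((p[0]-ox+.5)/5-.5+x,(p[1]+.5)/5-.5+y) for p in P]
T=lambda P,ox=0,o=(145,145):f(P,*o,ox)
scr=T([(102,72),(297,102),(67,268),(265,296)]); S=onz(c,scr,.0775); print("screws",S.round(4),S.mean(0).round(4), np.linalg.norm(S[0]-S[1]))
ss=f([(126,150),(300,186),(69,280),(251,320)],230,215); S2=onz(s,ss,.0775);print("side",S2.mean(0).round(4))
cap=T([(136,152)])[0]; cs=f([(187,86)],230,215)[0]
print("cap",onz(c,[cap],.152).round(4),onz(s,[cs],.152).round(4),cross(c,cap,s,cs))
w=f([(637.5,181)],375,160,400)[0]; ws=f([(586,102)],265,120,400)[0]
print("wide",onz(c,[w],.07).round(4),onz(s,[ws],.07).round(4),cross(c,w,s,ws))
W=onz(c,f([(515,181),(760,181),(637,57),(637,305)],375,160,400),.07);print("dia",np.linalg.norm(W[0]-W[1]),np.linalg.norm(W[2]-W[3]))
H=onz(c,T([(105,113),(97,193)]),.149);d=H[1]-H[0];print("handle edge len",np.linalg.norm(d),"dir deg",np.degrees(np.arctan2(d[1],d[0])))
d=S[2]-S[0];print("stand dir",np.degrees(np.arctan2(d[1],d[0])))
Bt=onz(c,T([(130,213),(210,220)]),.081);d=Bt[1]-Bt[0];print("handle low edge",np.linalg.norm(d),np.degrees(np.arctan2(d[1],d[0])))
n=onz(c,[(273,186)],.07);print("nar",n.round(4))
rows([.47,.305,.23])
```

```text
screws [[0.5115 0.3349 0.0775]
 [0.5028 0.2677 0.0775]
 [0.4438 0.3435 0.0775]
 [0.436  0.2758 0.0775]] [0.4735 0.3055 0.0775] 0.06775329224655538
side [0.4725 0.3079 0.0775]
cap [[0.473  0.3054 0.152 ]] [[0.4713 0.3079 0.152 ]] (array([0.47251175, 0.30579343, 0.15003278]), np.float64(0.0015848503011883508))
wide [[ 0.4607 -0.1061  0.07  ]] [[ 0.46   -0.1037  0.07  ]] (array([ 0.46060896, -0.1066286 ,  0.06808968]), np.float64(0.000628274808543078))
dia 0.0838509524085372 0.08537346659395793
handle edge len 0.025422391522572613 dir deg 177.1740040344506
stand dir 172.7939812222488
handle low edge 0.027298813683847893 -93.5134400471467
nar [[0.4708 0.1491 0.07  ]]
travel [ 13.651 -17.508   0.036] from [ 0.197  -0.5401  0.231 ] toolx [0.939 0.343 0.   ] tooly [ 0.343 -0.939 -0.001]
```

Both views agree to about 2.5 mm. Stand and tool are at (0.473, 0.306) and the wide sleeve is at (0.4605, -0.105). The handle yaw is about -3°. I'm taking tool yaw 87° so joint 6 stays in range.

```bash
python3 -m crank '{"travel": [[0.78,-0.63,0],[1.56,-1.26,0],[2.34,-1.89,0],[3.12,-2.52,0],[3.9,-3.15,0]], "turn": [-0.12,-0.24,-0.36,-0.48,-0.6]}' 85 40
python3 - <<'E'
from h import *
rows([.46,-.1,.231])
E
```

```text
clock: 0.72
tcp_pos: [0.3009, -0.3668, 0.2312]
orientation: [0.0, 0.888, 0.459, 0.0]
wrist_force: [1.1, -0.7, 0.3]
finger_gap: 0.085
travel [ 7.742e+00 -6.060e-01  6.000e-03] from [ 0.3009 -0.3668  0.2312] toolx [0.578 0.816 0.   ] tooly [ 0.816 -0.578  0.   ]
```

```bash
python3 -m crank '{"travel": [[1,-0.08,0],[2,-0.16,0],[3,-0.24,0],[4,-0.3,0],[5,-0.4,0]], "turn": [-0.12,-0.24,-0.36,-0.48,-0.565]}'
python3 - <<'E'
from h import *
rows([.4725,.306,.231])
E
```

```text
clock: 1.13
tcp_pos: [0.4046, -0.1948, 0.2316]
orientation: [0.001, 0.725, 0.689, 0.0]
wrist_force: [-0.2, -0.6, 0.3]
finger_gap: 0.0853
travel [1.2589e+01 1.0620e+00 8.0000e-03] from [ 0.4046 -0.1948  0.2316] toolx [ 0.051  0.999 -0.001] tooly [ 0.999 -0.051  0.001]
```

```bash
python3 -m crank '{"travel": [[1,0.1,0],[2,0.2,0],[3,0.3,0],[4,0.4,0],[5,0.5,0]], "turn": [0,0,0,0,0]}'; python3 -m crank '{"travel": [[1,0.1,0],[2,0.2,0],[3,0.3,0],[4,0.4,0],[5,0.5,0]], "turn": [0,0,0,0,0]}';  python3 - <<'E'
from h import *
rows([.4725,.306,.231])
c=read_camera("wrist");save("w1.png",c["image"]);print(c["R"].round(3),(-c["R"].T@c["t"]).round(4))
for X in ([.4725,.306,.152],[.4735,.306,.075]): print(proj(c,X))
E
```

```text
clock: 1.55
tcp_pos: [0.4348, 0.0041, 0.2315]
orientation: [0.0, 0.727, 0.687, 0.0]
wrist_force: [1.3, -0.1, 0.1]
finger_gap: 0.0851
clock: 1.97
tcp_pos: [0.466, 0.2029, 0.2314]
orientation: [0.0, 0.727, 0.687, 0.0]
wrist_force: [1.4, -0.8, 0.3]
finger_gap: 0.0848
travel [2.583 0.02  0.011] from [0.466  0.2029 0.2314] toolx [0.056 0.998 0.   ] tooly [ 0.998 -0.056  0.001]
[[ 0.998 -0.057  0.001]
 [-0.054 -0.949  0.31 ]
 [-0.017 -0.31  -0.951]] [0.472  0.2833 0.3749]
[[276.99625256  65.46104429]]
[[278.39670048  74.81026012]]
```

View pics/w1.png

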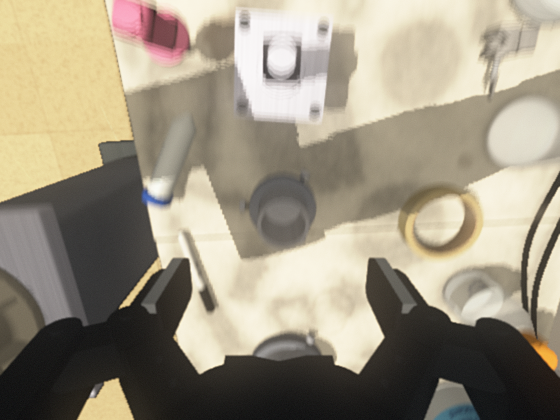

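The wrist view shows the cap at about (282,62), with 277 predicted, so it is close to centred. I'll move over the tool and measure at rest.

```bash
python3 -m crank '{"travel": [[0.9,0,0],[1.8,0,0],[2.58,0.02,0.4],[2.58,0.02,0.7],[2.58,0.02,0.7]], "turn": [0,0,0,0,0]}'
python3 - <<'E'
from h import *
for i in range(4): c=read_camera("wrist")
save("w2.png",c["image"]);rows([.4725,.306,.094])
for X in ([.4725,.306,.152],[.4735,.306,.075]): print(proj(c,X))
E
```

```text
clock: 2.43
tcp_pos: [0.4711, 0.3047, 0.2004]
orientation: [-0.001, 0.726, 0.688, -0.002]
wrist_force: [-0.8, -0.4, -0.7]
finger_gap: 0.0854
travel [ 0.074 -0.018  2.752] from [0.473  0.303  0.2041] toolx [0.057 0.998 0.   ] tooly [ 0.998 -0.057  0.001]
[[275.74104043 220.20814651]]
[[277.51346687 189.33410167]]
```

View pics/w2.png

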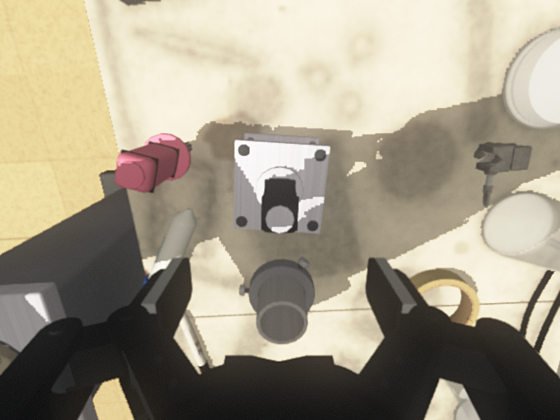

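The cap is at (280,219), midway between the fingers at x=190 and 367, and the handle edges are square to the jaws. The pink tool stands clear at (140,165). Next I descend and grip.

```bash
python3 -m crank '{"travel": [[0.06,0,0.6],[0.06,0,1.3],[0.06,0,2.0],[0.06,0,2.5],[0.06,0,2.75]], "turn": [0,0,0,0,0]}'; python3 -m crank '{"travel": [[0,0,0],[0,0,0],[0,0,0],[0,0,0],[0,0,0]], "turn": [0,0,0,0,0]}' 15 60; python3 -m crank '{"travel": [[0,0,0],[0,0,0],[0,0,0],[0,0,0],[0,0,0]], "turn": [0,0,0,0,0]}';python3 -m crank '{"travel": [[0,0,0],[0,0,0],[0,0,0],[0,0,0],[0,0,0]], "turn": [0,0,0,0,0]}'
```

```text
clock: 3.05
tcp_pos: [0.472, 0.3045, 0.0916]
orientation: [-0.0, 0.727, 0.686, -0.001]
wrist_force: [-0.9, -0.7, 0.1]
finger_gap: 0.0851
clock: 3.47
tcp_pos: [0.4739, 0.3065, 0.0949]
orientation: [0.0, 0.727, 0.687, 0.001]
wrist_force: [-0.1, -1.8, 33.5]
finger_gap: 0.0256
clock: 3.88
tcp_pos: [0.474, 0.3066, 0.095]
orientation: [0.001, 0.727, 0.687, 0.001]
wrist_force: [-0.9, 0.1, 6.9]
finger_gap: 0.025
clock: 4.3
tcp_pos: [0.474, 0.3066, 0.095]
orientation: [0.001, 0.727, 0.687, 0.001]
wrist_force: [-0.3, -1.0, 7.1]
finger_gap: 0.0256
```

```bash
python3 -m crank '{"travel": [[0,0,-0.3],[0,0,-0.7],[0,0,-1.2],[0,0,-1.7],[0,0,-2.2]], "turn": [0,0,0,0,0]}'; python3 -m crank '{"travel": [[0,0,-0.4],[0,0,-0.7],[0,0,-0.8],[0,0,-0.8],[0,0,-0.8]], "turn": [0,0,0,0,0]}';python3 - <<'E'
from h import *
for i in range(3): c=read_camera("top")
s=read_camera("side"); p,R=tcp(); print(p)
a=c["image"];b=s["image"]; u,v=proj(c,p-[0,0,.03])[0].astype(int);u2,v2=proj(s,p-[0,0,.03])[0].astype(int)
cr=lambda im,u,v:cv2.resize(im[max(v-50,0):v+50,max(u-40,0):u+40],(400,500))
save("g1.png",np.hstack([cr(a,u,v),cr(b,u2,v2)])); print(u,v,u2,v2,proj(s,[p-[0,0,.07],p]), get_state()["wrist_force"])
E
```

```text
clock: 4.72
tcp_pos: [0.4723, 0.306, 0.1819]
orientation: [-0.0, 0.727, 0.687, -0.001]
wrist_force: [-0.1, 0.5, -3.2]
finger_gap: 0.0255
clock: 5.13
tcp_pos: [0.4726, 0.306, 0.2127]
orientation: [-0.0, 0.727, 0.687, -0.0]
wrist_force: [-0.2, 0.2, -2.8]
finger_gap: 0.0253
[0.47222066 0.30582758 0.21206348]
167 172 266 218 [[266.77321783 235.03013455]
 [266.23002226 204.71955289]] [-0.83306104  0.37649396 -2.44329269]
```

View pics/g1.png

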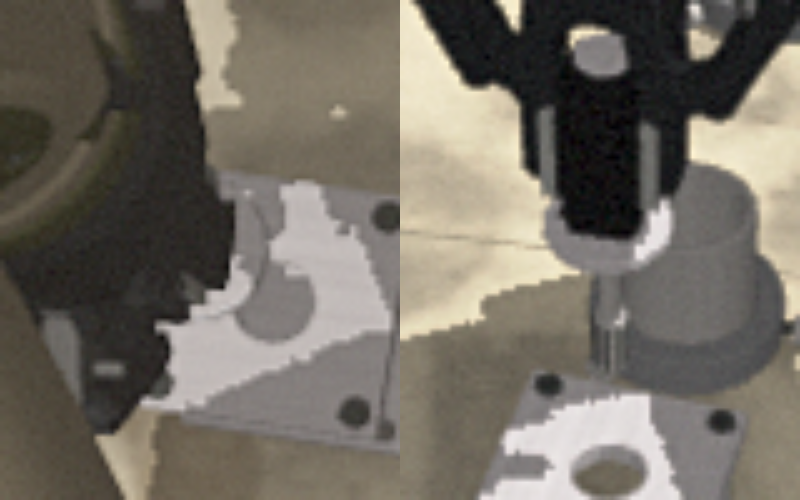

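The tool hangs straight in the grip. Its head in the side crop is at (609,343), within 2 px of the prediction. Next I carry it over to the wide sleeve.

```bash
python3 -m crank '{"travel": [[-0.5,0.03,0],[-1.3,0.05,0],[-2.2,0.08,0],[-3.1,0.1,0],[-4,0.12,0]], "turn": [0,0,0,0,0]}'; python3 -m crank '{"travel": [[-0.9,0.03,0],[-1.8,0.05,0],[-2.7,0.08,0],[-3.6,0.1,0],[-4.4,0.12,0]], "turn": [0,0,0,0,0]}';python3 -m crank '{"travel": [[-0.7,0.01,0],[-1.2,0.03,0],[-1.6,0.04,0],[-1.8,0.05,0],[-1.87,0.05,0]], "turn": [0,0,0,0,0]}';python3 - <<'E'
from h import *
for i in range(4): c=read_camera("wrist")
s=read_camera("side"); p,R=tcp(); print(p); rows([.4605,-.105,.212])
b=s["image"];u,v=proj(s,[.4605,-.105,.09])[0].astype(int)
cr=lambda im,u,v,k:cv2.resize(im[max(v-250//k,0):v+250//k,max(u-200//k,0):u+200//k],(400,500))
u1,v1=proj(c,[.4605,-.105,.07])[0].astype(int);print(u,v,u1,v1)
print(proj(s,[p-[0,0,.07],[.4605,-.105,.07]]),proj(c,[p-[0,0,.07],[.4605,-.105,.07]]))
save("g2.png",np.hstack([cr(b,u,v,5),cr(c["image"],280,250,2)]))
E
```

```text
clock: 5.75
tcp_pos: [0.468, 0.1448, 0.2126]
orientation: [-0.0, 0.726, 0.687, -0.0]
wrist_force: [2.0, -1.1, -3.4]
finger_gap: 0.0253
clock: 6.17
tcp_pos: [0.4629, -0.0319, 0.2129]
orientation: [-0.0, 0.727, 0.687, -0.0]
wrist_force: [1.1, 0.1, -2.8]
finger_gap: 0.0254
clock: 6.58
tcp_pos: [0.4612, -0.1058, 0.2128]
orientation: [-0.0, 0.727, 0.686, -0.0]
wrist_force: [-0.3, 0.7, -1.7]
finger_gap: 0.0251
[ 0.46132078 -0.10371298  0.21317517]
travel [-0.033 -0.019  0.029] from [ 0.4613 -0.1037  0.2132] toolx [0.055 0.999 0.   ] tooly [ 0.999 -0.055 -0.   ]
301 132 276 189
[[302.22164163 113.91300875]
 [301.65867303 139.69632013]] [[276.44968148 214.32724235]
 [276.17766518 189.23860158]]
```

View pics/g2.png

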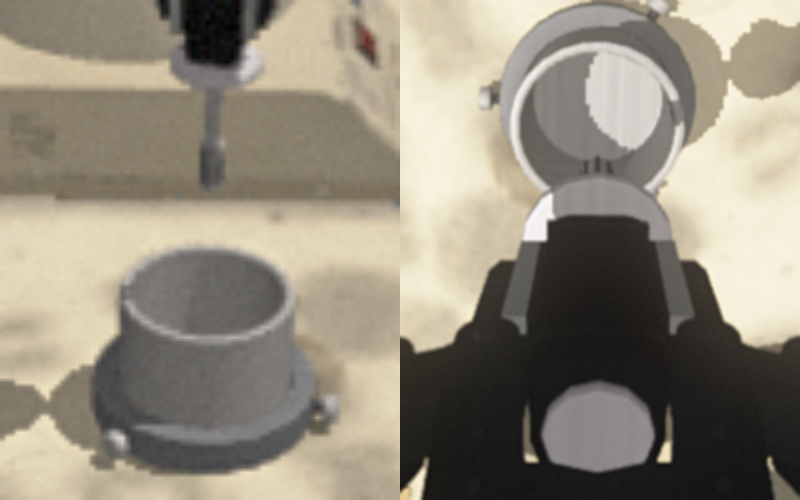

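Head and rim agree with the estimate to about 0.5 mm: in the side crop the head is at (211,165) and the rim centre at (207,293). I'll lower on the axis and then press near.

```bash
python3 -m crank '{"travel": [[-0.02,-0.02,0.3],[-0.02,-0.02,0.8],[-0.02,-0.02,1.3],[-0.02,-0.02,1.8],[-0.02,-0.02,2.03]], "turn": [0,0,0,0,0]}'; python3 -m crank '{"travel": [[0,0,0],[0,0,0],[0,0,0],[0,0,0],[0,0,0]], "turn": [0,0,0,0,0]}'
python3 - <<'E'
from h import *
for i in range(3): read_camera("top")
print(get_state()["wrist_force"]); rows([.4605-.038,-.1045,.131])
E
```

```text
clock: 7.25
tcp_pos: [0.4593, -0.1039, 0.1299]
orientation: [-0.001, 0.726, 0.688, -0.001]
wrist_force: [-1.1, -0.5, -2.1]
finger_gap: 0.0256
clock: 7.67
tcp_pos: [0.4614, -0.1058, 0.1332]
orientation: [0.001, 0.727, 0.687, 0.0]
wrist_force: [0.8, 0.4, -3.6]
finger_gap: 0.0255
[ 0.35771121 -0.15137848 -2.6280372 ]
travel [-0.025 -0.961  0.04 ] from [ 0.4609 -0.1056  0.1327] toolx [ 0.056  0.998 -0.   ] tooly [ 0.998 -0.056  0.001]
```

```bash
python3 -m crank '{"travel": [[0,-0.15,0],[0,-0.3,0.02],[0,-0.45,0.03],[0,-0.6,0.04],[0,-0.7,0.04]], "turn": [0,0,0,0,0]}'; python3 -m crank '{"travel": [[0,-0.05,0],[0,-0.1,0],[0,-0.15,0],[0,-0.2,0],[0,-0.25,0]], "turn": [0,0,0,0,0]}';python3 -m crank '{"travel": [[0,0,0],[0,0,0],[0,0,0],[0,0,0],[0,0,0]], "turn": [0,0,0,0,0]}'
python3 - <<'E'
from h import *
F=[];P=[]
for i in range(6): read_camera("top");F.append(get_state()["wrist_force"]);P.append(tcp()[0])
print(np.mean(F,0),np.mean(P,0),np.std(F,0))
r=.95;a0=-90
# clockwise from above in world: near->left(+y = tool +x)->far(+tool y)
for k in range(15):
    A=np.radians(-90+25*k); B=np.radians(-90+25*k+5*np.arange(1,6))
    print(k,[[round(float(r*(np.cos(b)-np.cos(A))),2),round(float(r*(np.sin(b)-np.sin(A))),2)] for b in B])
E
```

```text
clock: 8.23
tcp_pos: [0.4313, -0.1037, 0.1303]
orientation: [-0.0, 0.727, 0.687, -0.0]
wrist_force: [0.5, 0.2, -2.5]
finger_gap: 0.0252
clock: 8.65
tcp_pos: [0.4237, -0.1036, 0.1309]
orientation: [0.001, 0.727, 0.687, 0.001]
wrist_force: [2.8, -0.3, -2.1]
finger_gap: 0.0254
clock: 9.07
tcp_pos: [0.4233, -0.1035, 0.1308]
orientation: [0.001, 0.727, 0.687, 0.0]
wrist_force: [3.6, 0.2, -0.5]
finger_gap: 0.0252
[3.66649989 0.24193485 0.05010979] [ 0.42306613 -0.10349795  0.1307558 ] [0.45272828 0.39442991 0.48216924]
0 [[0.08, 0.0], [0.16, 0.01], [0.25, 0.03], [0.32, 0.06], [0.4, 0.09]]
1 [[0.07, 0.04], [0.14, 0.08], [0.21, 0.13], [0.27, 0.19], [0.33, 0.25]]
2 [[0.05, 0.07], [0.09, 0.14], [0.13, 0.21], [0.16, 0.29], [0.19, 0.36]]
3 [[0.02, 0.08], [0.03, 0.16], [0.03, 0.25], [0.03, 0.33], [0.02, 0.41]]
4 [[-0.02, 0.08], [-0.04, 0.16], [-0.07, 0.24], [-0.11, 0.31], [-0.16, 0.38]]
5 [[-0.05, 0.07], [-0.11, 0.13], [-0.17, 0.18], [-0.23, 0.23], [-0.3, 0.28]]
6 [[-0.07, 0.04], [-0.15, 0.07], [-0.23, 0.09], [-0.31, 0.11], [-0.39, 0.12]]
7 [[-0.08, 0.0], [-0.17, 0.0], [-0.25, -0.01], [-0.33, -0.03], [-0.41, -0.05]]
8 [[-0.08, -0.03], [-0.15, -0.07], [-0.22, -0.11], [-0.29, -0.16], [-0.35, -0.22]]
9 [[-0.06, -0.06], [-0.11, -0.13], [-0.15, -0.2], [-0.19, -0.27], [-0.22, -0.35]]
10 [[-0.02, -0.08], [-0.04, -0.16], [-0.05, -0.24], [-0.06, -0.32], [-0.05, -0.41]]
11 [[0.01, -0.08], [0.03, -0.16], [0.05, -0.24], [0.09, -0.32], [0.12, -0.39]]
12 [[0.04, -0.07], [0.09, -0.14], [0.15, -0.2], [0.21, -0.25], [0.28, -0.3]]
13 [[0.07, -0.04], [0.14, -0.08], [0.22, -0.11], [0.3, -0.14], [0.38, -0.16]]
14 [[0.08, -0.01], [0.16, -0.01], [0.25, -0.01], [0.33, -0.0], [0.41, 0.02]]
```

Near contact reads about 3.3 N, which is on target. Now the first quarter.

```bash
python3 -m crank '{"travel": [[0.08,0,0],[0.16,0.01,0],[0.25,0.03,0],[0.32,0.06,0],[0.4,0.09,0]], "turn": [0,0,0,0,0]}'
python3 -m crank '{"travel": [[0.07,0.04,0],[0.14,0.08,0],[0.21,0.13,0],[0.27,0.19,0],[0.33,0.25,0]], "turn": [0,0,0,0,0]}'
python3 -m crank '{"travel": [[0.05,0.07,0],[0.09,0.14,0],[0.13,0.21,0],[0.16,0.29,0],[0.19,0.36,0]], "turn": [0,0,0,0,0]}'
python3 -m crank '{"travel": [[0.02,0.08,0],[0.03,0.16,0],[0.03,0.25,0],[0.03,0.25,0],[0.03,0.25,0]], "turn": [0,0,0,0,0]}'
python3 - <<'E'
from h import *
F=[];P=[]
for i in range(6): read_camera("top");F.append(get_state()["wrist_force"]);P.append(tcp()[0])
print(np.mean(F,0),np.mean(P,0),np.std(F,0))
E
```

```text
clock: 9.78
tcp_pos: [0.4267, -0.0874, 0.1302]
orientation: [-0.0, 0.727, 0.687, -0.001]
wrist_force: [2.1, -5.0, -2.1]
finger_gap: 0.0253
clock: 10.2
tcp_pos: [0.4377, -0.0746, 0.1303]
orientation: [-0.0, 0.727, 0.687, -0.0]
wrist_force: [0.5, -2.6, -2.1]
finger_gap: 0.0253
clock: 10.62
tcp_pos: [0.4525, -0.068, 0.1302]
orientation: [-0.0, 0.727, 0.687, -0.0]
wrist_force: [-1.0, -4.1, -1.7]
finger_gap: 0.0253
clock: 11.03
tcp_pos: [0.4624, -0.0674, 0.1302]
orientation: [-0.0, 0.727, 0.687, -0.0]
wrist_force: [-2.7, -3.6, -2.5]
finger_gap: 0.0254
[-1.99781212 -3.52750136 -3.15813205] [ 0.46239187 -0.06744648  0.13033549] [0.64139102 0.5260708  0.50877784]
```

Contact is steady on the left side at about 3.5 N. Friction makes up the tangential part. The forces suggest the centre is about 2 mm farther and to the right, so I widen there slightly.

```bash
python3 -m crank '{"travel": [[0,0.08,0],[-0.01,0.17,0],[-0.03,0.25,0],[-0.05,0.33,0],[-0.08,0.41,0]], "turn": [0,0,0,0,0]}'
python3 -m crank '{"travel": [[-0.04,0.07,0],[-0.09,0.15,0],[-0.14,0.22,0],[-0.2,0.28,0],[-0.26,0.34,0]], "turn": [0,0,0,0,0]}'
python3 -m crank '{"travel": [[-0.06,0.05,0],[-0.13,0.1,0],[-0.2,0.14,0],[-0.28,0.18,0],[-0.36,0.21,0]], "turn": [0,0,0,0,0]}'
python3 -m crank '{"travel": [[-0.08,0.02,0],[-0.16,0.03,0],[-0.24,0.03,0],[-0.24,0.03,0],[-0.24,0.03,0]], "turn": [0,0,0,0,0]}'
python3 - <<'E'
from h import *
F=[];P=[]
for i in range(6): read_camera("top");F.append(get_state()["wrist_force"]);P.append(tcp()[0])
print(np.mean(F,0),np.mean(P,0),np.std(F,0))
E
```

```text
clock: 11.75
tcp_pos: [0.479, -0.0714, 0.1304]
orientation: [-0.0, 0.727, 0.687, -0.0]
wrist_force: [-3.9, -2.0, -2.1]
finger_gap: 0.0254
clock: 12.17
tcp_pos: [0.4922, -0.0829, 0.1304]
orientation: [-0.0, 0.727, 0.687, 0.0]
wrist_force: [-3.4, -0.4, -2.8]
finger_gap: 0.0252
clock: 12.58
tcp_pos: [0.4992, -0.0974, 0.1303]
orientation: [-0.001, 0.727, 0.687, 0.0]
wrist_force: [-5.0, 1.3, -2.4]
finger_gap: 0.0256
clock: 13.0
tcp_pos: [0.5, -0.1071, 0.1305]
orientation: [-0.0, 0.727, 0.687, 0.0]
wrist_force: [-4.9, 3.4, -2.6]
finger_gap: 0.0254
[-4.31576687  2.50047551 -2.38230319] [ 0.50004134 -0.10703294  0.13046635] [0.26335331 0.37179081 0.33840423]
```

```bash
python3 -m crank '{"travel": [[-0.09,-0.01,0],[-0.17,-0.02,0],[-0.255,-0.04,0],[-0.335,-0.07,0],[-0.41,-0.105,0]], "turn": [0,0,0,0,0]}'
python3 -m crank '{"travel": [[-0.07,-0.055,0],[-0.14,-0.1,0],[-0.205,-0.15,0],[-0.27,-0.205,0],[-0.325,-0.27,0]], "turn": [0,0,0,0,0]}'
python3 -m crank '{"travel": [[-0.045,-0.07,0],[-0.085,-0.14,0],[-0.125,-0.215,0],[-0.155,-0.29,0],[-0.185,-0.37,0]], "turn": [0,0,0,0,0]}'
python3 -m crank '{"travel": [[-0.015,-0.08,0],[-0.025,-0.16,0],[-0.03,-0.245,0],[-0.03,-0.245,0],[-0.03,-0.245,0]], "turn": [0,0,0,0,0]}'
python3 - <<'E'
from h import *
F=[];P=[]
for i in range(6): read_camera("top");F.append(get_state()["wrist_force"]);P.append(tcp()[0])
print(np.mean(F,0),np.mean(P,0),np.std(F,0))
E
```

```text
clock: 13.72
tcp_pos: [0.4954, -0.1235, 0.1306]
orientation: [0.0, 0.727, 0.687, 0.0]
wrist_force: [-1.9, 4.1, -2.3]
finger_gap: 0.0254
clock: 14.13
tcp_pos: [0.4837, -0.1363, 0.1307]
orientation: [0.001, 0.727, 0.687, 0.0]
wrist_force: [-0.7, 3.3, -2.1]
finger_gap: 0.0252
clock: 14.55
tcp_pos: [0.4684, -0.1427, 0.1307]
orientation: [0.0, 0.727, 0.687, 0.0]
wrist_force: [0.5, 4.7, -1.9]
finger_gap: 0.0255
clock: 14.97
tcp_pos: [0.4586, -0.1432, 0.1308]
orientation: [0.0, 0.727, 0.687, 0.0]
wrist_force: [1.3, 4.1, -1.1]
finger_gap: 0.0255
[ 1.43136406  3.59905011 -0.8958186 ] [ 0.45874358 -0.14311747  0.1307203 ] [0.31644849 0.6300285  0.3319092 ]
```

```bash
python3 -m crank '{"travel": [[0.005,-0.083,0],[0.015,-0.165,0],[0.03,-0.245,0],[0.06,-0.325,0],[0.09,-0.4,0]], "turn": [0,0,0,0,0]}'
python3 -m crank '{"travel": [[0.04,-0.075,0],[0.08,-0.145,0],[0.13,-0.21,0],[0.19,-0.27,0],[0.25,-0.33,0]], "turn": [0,0,0,0,0]}'
python3 -m crank '{"travel": [[0.065,-0.05,0],[0.135,-0.09,0],[0.21,-0.13,0],[0.285,-0.16,0],[0.365,-0.19,0]], "turn": [0,0,0,0,0]}'
python3 -m crank '{"travel": [[0.08,-0.015,0],[0.16,-0.025,0],[0.245,-0.03,0],[0.325,-0.025,0],[0.325,-0.025,0]], "turn": [0,0,0,0,0]}'
python3 - <<'E'
from h import *
F=[];P=[]
for i in range(6): read_camera("top");F.append(get_state()["wrist_force"]);P.append(tcp()[0])
print(np.mean(F,0),np.mean(P,0),np.std(F,0)); rows([.4605,-.105,.131])
E
```

```text
clock: 15.68
tcp_pos: [0.4426, -0.1387, 0.1305]
orientation: [0.0, 0.727, 0.687, -0.0]
wrist_force: [3.8, 1.6, -3.4]
finger_gap: 0.0253
clock: 16.1
tcp_pos: [0.4299, -0.1278, 0.1306]
orientation: [0.0, 0.727, 0.687, -0.0]
wrist_force: [4.1, 0.6, -2.9]
finger_gap: 0.0257
clock: 16.52
tcp_pos: [0.4234, -0.1128, 0.1306]
orientation: [0.0, 0.727, 0.687, -0.0]
wrist_force: [3.9, -0.6, -1.3]
finger_gap: 0.0254
clock: 16.93
tcp_pos: [0.4232, -0.0995, 0.1306]
orientation: [0.0, 0.726, 0.687, -0.0]
wrist_force: [4.0, -2.3, -0.5]
finger_gap: 0.0252
[ 3.8206277  -2.05631563 -0.61094684] [ 0.42320708 -0.09980088  0.13063085] [0.66936775 0.47866322 0.5110082 ]
travel [-0.075  0.938 -0.009] from [ 0.4232 -0.0999  0.1306] toolx [ 0.056  0.998 -0.   ] tooly [ 0.998 -0.056  0.   ]
```

The full circle is done with contact held throughout. Now I centre, lift and carry it back.

```bash
python3 -m crank '{"travel": [[-0.02,0.2,0],[-0.04,0.45,0],[-0.06,0.7,0],[-0.07,0.93,0],[-0.07,0.93,0]], "turn": [0,0,0,0,0]}'
python3 -m crank '{"travel": [[0,0,-0.3],[0,0,-0.8],[0,0,-1.4],[0,0,-1.9],[0,0,-2.05]], "turn": [0,0,0,0,0]}'
python3 -m crank '{"travel": [[0.3,0,-0.05],[1,-0.02,-0.05],[1.9,-0.05,-0.05],[2.8,-0.08,-0.05],[3.7,-0.1,-0.05]], "turn": [0,0,0,0,0]}'
python3 -m crank '{"travel": [[0.9,-0.03,0],[1.8,-0.05,0],[2.7,-0.08,0],[3.6,-0.1,0],[4.4,-0.12,0]], "turn": [0,0,0,0,0]}'
python3 -m crank '{"travel": [[0.7,-0.02,0],[1.3,-0.04,0],[1.7,-0.05,0],[1.95,-0.05,0],[2.05,-0.05,0]], "turn": [0,0,0,0,0]}'
python3 - <<'E'
from h import *
for i in range(6): s=read_camera("side")
p,R=tcp(); rows([.4725,.306,.212]); print(R[:,2])
c=s["image"];u,v=proj(s,p-[0,0,.08])[0].astype(int)
save("g3.png",cv2.resize(c[v-50:v+50,u-60:u+60],None,fx=5,fy=5)); print(u-60,v-50,proj(s,[p-[0,0,.07],[.4725,.306,.075]]))
E
```

```text
clock: 17.65
tcp_pos: [0.4619, -0.1049, 0.13]
orientation: [-0.0, 0.726, 0.687, 0.0]
wrist_force: [0.2, -0.1, -3.4]
finger_gap: 0.0257
clock: 18.07
tcp_pos: [0.4611, -0.1049, 0.2151]
orientation: [0.001, 0.727, 0.687, 0.001]
wrist_force: [-0.8, -0.6, -2.3]
finger_gap: 0.0254
clock: 18.48
tcp_pos: [0.4629, 0.0453, 0.2129]
orientation: [-0.001, 0.727, 0.687, -0.001]
wrist_force: [1.4, -1.1, -1.7]
finger_gap: 0.0255
clock: 18.9
tcp_pos: [0.4677, 0.222, 0.2127]
orientation: [-0.001, 0.726, 0.687, -0.001]
wrist_force: [0.8, -0.0, -2.5]
finger_gap: 0.0255
clock: 19.32
tcp_pos: [0.4707, 0.3028, 0.2128]
orientation: [-0.001, 0.726, 0.688, -0.001]
wrist_force: [0.6, 1.2, -2.8]
finger_gap: 0.0253
travel [0.143 0.005 0.06 ] from [0.472  0.3003 0.2144] toolx [ 0.057  0.998 -0.001] tooly [ 0.998 -0.057 -0.   ]
[-2.73488515e-04 -4.85988096e-04 -9.99999845e-01]
207 185 [[267.44969642 231.90156845]
 [267.09111927 261.24010655]]
```

View pics/g3.png

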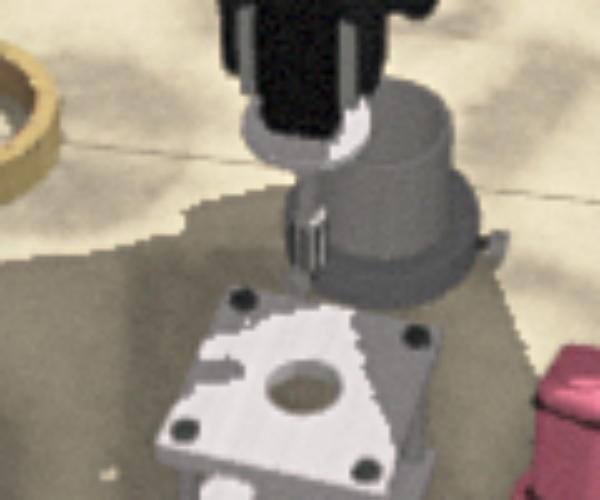

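The head at (310,235) lies on the hole's line, with the hole at (304,387), and the tool is upright. I correct 0.14 in tool x and lower.

```bash
python3 -m crank '{"travel": [[0.07,0,0],[0.14,0.01,0],[0.14,0.01,0.3],[0.14,0.01,0.7],[0.14,0.01,1]], "turn": [0,0,0,0,0]}'
python3 -m crank '{"travel": [[0,0,0.4],[0,0,0.8],[0,0,1.2],[0,0,1.5],[0,0,1.7]], "turn": [0,0,0,0,0]}'
python3 -m crank '{"travel": [[0,0,0.06],[0,0,0.12],[0,0,0.18],[0,0,0.2],[0,0,0.2]], "turn": [0,0,0,0,0]}'
python3 - <<'E'
from h import *
F=[]
for i in range(5): read_camera("top");F.append(get_state()["wrist_force"])
print(np.mean(F,0)); rows([.473,.306,.095])
E
```

```text
clock: 20.03
tcp_pos: [0.4729, 0.3069, 0.1739]
orientation: [0.0, 0.727, 0.687, 0.0]
wrist_force: [-1.0, -0.9, -2.0]
finger_gap: 0.0251
clock: 20.45
tcp_pos: [0.4722, 0.3065, 0.1051]
orientation: [-0.0, 0.727, 0.687, -0.001]
wrist_force: [-0.2, -0.7, -3.0]
finger_gap: 0.0254
clock: 20.87
tcp_pos: [0.473, 0.3071, 0.0989]
orientation: [0.0, 0.727, 0.687, 0.0]
wrist_force: [-0.8, 0.2, -2.7]
finger_gap: 0.0253
[-0.22649909 -0.2529006  -2.57600104]
travel [-0.025  0.004  0.095] from [0.4729 0.307  0.0988] toolx [0.056 0.998 0.   ] tooly [ 0.998 -0.056  0.001]
```

```bash
python3 -m crank '{"travel": [[0,0,0.03],[0,0,0.06],[0,0,0.09],[0,0,0.1],[0,0,0.1]], "turn": [0,0,0,0,0]}'
python3 - <<'E'
from h import *
F=[]
for i in range(5): read_camera("top");F.append(get_state()["wrist_force"])
print(np.mean(F,0)); rows([.473,.306,.095])
E
```

```text
clock: 21.53
tcp_pos: [0.4727, 0.3069, 0.095]
orientation: [0.0, 0.727, 0.687, 0.0]
wrist_force: [-1.6, -0.7, 3.8]
finger_gap: 0.0255
[-1.96573743 -1.27604837  5.24778658]
travel [-0.022  0.009  0.001] from [0.4727 0.3069 0.095 ] toolx [0.056 0.998 0.   ] tooly [ 0.998 -0.056  0.   ]
```

The collar is seated, since the wrist force in z went from -2.6 to +5.2 N. I release and rise straight up.

```bash
python3 -m crank '{"travel": [[0,0,-0.02],[0,0,-0.02],[0,0,-0.02],[0,0,-0.02],[0,0,-0.02]], "turn": [0,0,0,0,0]}' 85
python3 -m crank '{"travel": [[0,0,0],[0,0,0],[0,0,0],[0,0,0],[0,0,0]], "turn": [0,0,0,0,0]}'
python3 -m crank '{"travel": [[0,0,-0.2],[0,0,-0.7],[0,0,-1.5],[0,0,-2.3],[0,0,-3.1]], "turn": [0,0,0,0,0]}'
python3 -m crank '{"travel": [[-0.3,0,-0.3],[-1,0,-0.3],[-1.8,0,-0.3],[-2.6,0,-0.3],[-3.3,0,-0.3]], "turn": [0,0,0,0,0]}'
python3 - <<'E'
from h import *
for i in range(5): s=read_camera("side")
t=read_camera("top"); print(get_state()["clock"],np.abs(get_state()["qvel"]).max())
cr=lambda im,x,y,w,h,k:cv2.resize(im[y:y+h,x:x+w],None,fx=k,fy=k,interpolation=cv2.INTER_CUBIC)
save("end.png",np.hstack([cr(s["image"],230,215,80,90,5),cr(t["image"],140,130,80,90,5)]))
E
```

```text
clock: 22.2
tcp_pos: [0.4727, 0.3069, 0.0951]
orientation: [0.0, 0.727, 0.687, -0.0]
wrist_force: [0.5, 0.8, 0.7]
finger_gap: 0.0836
clock: 22.62
tcp_pos: [0.4727, 0.3069, 0.0952]
orientation: [0.0, 0.727, 0.687, -0.0]
wrist_force: [0.8, -0.2, -0.5]
finger_gap: 0.0853
clock: 23.03
tcp_pos: [0.4723, 0.3067, 0.2211]
orientation: [-0.0, 0.727, 0.687, -0.0]
wrist_force: [1.1, 1.2, -0.8]
finger_gap: 0.0847
clock: 23.45
tcp_pos: [0.4647, 0.1734, 0.2316]
orientation: [0.0, 0.727, 0.687, -0.0]
wrist_force: [-0.3, -0.4, -0.7]
finger_gap: 0.0848
23.75 0.015441780929508939
```

View pics/end.png

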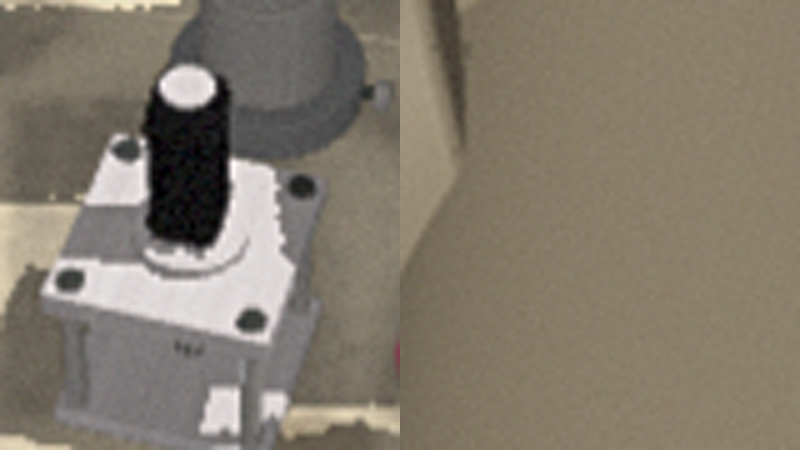

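The side view shows the tool exactly as at the start: cap at (187,87), collar flat on the plate, upright. The arm is clear of everything and blocks the top view.

```bash
python3 -c "
from workcell import *
print(hand_in())"
```

```text
the job is handed in; nothing more can be done
None
```

The job is handed in at about 24 s of the 72 s allowed; no verdict was reported. I took the deburring tool from its stand and lowered it on the wide sleeve's axis. It then ran once round the bore edge (near, left, far, right, near) and went back in the stand.

- **Contact:** the wrist readings at the four stops (near, left, far and right) showed about 3.3 to 4.3 N pressing outward. The far side was slightly above the 2 to 4 N aim because I had widened the circle there, and I took that back afterwards. The highest reading on the way was about 6 N, against the 20 N limit.
- **Tool seated:** the vertical wrist force turned from about -2.6 to +5.2 N when the collar came down on the plate. The last side view showed the tool upright, at the same pixels as before the pick, with the arm clear.
- **Narrow sleeve:** the tool head passed about 50 mm over it each way, so by those heights nothing touched it.
- **Checks that failed or disagreed:**
  - The last top view was blocked by the arm, so the final check rests on the side view alone.
  - While the fingers first closed on the handle, the wrist force rose briefly to 33 N, under the 120 N limit.
  - The near and far forces together came out higher than the stated spring gives. I put that down to friction or a stiffer shaft.

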